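Set the marking square to the cake board's edge

TASK

Draw the blue-and-yellow marking square out from under the cooling rack by its blue stock, lay it flat on the bench clear of the rack and let go; then pick it up by its black handle. Set it down at the cake board ready for marking: the inner face of the stock flush along the board's near edge, the yellow blade lying across the top of the board with its outer edge at the red tick. Leave the other things where they are.

Things in the scene. Friction and masses are not known exactly. Their poses are not given: they have to be found in the camera images.
- square: Marking square, an L lying flat, loose, 0.2-0.4 kg. Origin: centre of its stock's underside. Blue stock 36 (x) x 130 (y) x 22 (z) mm. Yellow blade 140 x 36 x 4 mm leaves the stock's +x side at its +y end (x 18 to 158, y 29 to 65), underside 14 mm up; it hangs free, the heavy stock carries it (mass centre x 12, y 7). At the start the handle is under the rack, the stock sticks out towards the robot.
- square_stock (a point): Centre of the square's blue stock, half-way up (11 mm above its underside).
- square_face (a point): Middle of the stock's inner face (the +x face, on the blade's side), 11 mm up; this is the face that goes against the board.
- square_handle (a point): Centre of the square's black handle block (18 mm across the blade, 36 mm along it, 32 mm tall), at x = 68, y = 47, z = 34 mm in the square's frame.
- square_tip (a point): Middle of the free end of the yellow blade, at x = 158, y = 47, z = 16 mm in the square's frame.
- square_corner (a point): On the blade's outer long edge where it leaves the stock's inner face, top side: x = 18, y = 65, z = 18 mm in the square's frame. It goes to the red tick.
- rack: Dark steel wire cooling rack, fixed to the bench. Origin on the bench. Its wire deck covers x 17 to 203 mm, y -118 to 118 mm, underside 59 mm and top 67 mm above the bench; 6 mm legs at the four corners; open underneath. Its near edge (x = 17 mm) faces the robot (-x) and the square is drawn out along its -x.
- board: White cake board, 200 (x) x 220 (y) x 12 (z) mm, fixed to the bench. Origin: centre of its underside. Its near edge, x = -100 mm, faces the robot.
- board_mark (a point): Where the red tick (4 mm wide) meets the top of the board's near edge: x = -100, y = +40, z = 12 mm in the board's frame. The tick runs 30 mm in from there, along the board's +x.
- bowl_mid (a point): Small blue ceramic bowl, 60 mm across and 35 mm tall, standing on a far corner of the cake board; point half-way up its axis. To be left alone.
- scraper_mid (a point): Green plastic dough scraper, 70 x 110 x 12 mm, lying on top of the cooling rack; point at its centre. To be left alone.
- tin_mid (a point): Copper tin with a paper label, 56 mm across and 80 mm tall, standing between the rack and the board, further back; point at its centre. To be left alone.
- nozzle_mid (a point): Steel piping nozzle (cone), 32 mm across its foot and 50 mm tall, standing between rack and board; point half-way up. To be left alone.
- jug_mid (a point): White mug with one handle, 90 mm across and 100 mm tall, on one side of the bench; point half-way up its axis. To be left alone.
- palette_mid (a point): Spatula 250 mm long with a wooden handle, lying on one side of the bench; point near its middle. To be left alone.

How it is judged:
By the outcome, as a careful person would: the job done as asked, in the order asked, and still so for the second after the job is handed in, with the robot touching nothing.
It also fails if it takes over 54 s, if anything falls off the work surface, if the arm or the gripper's body presses on something with over 40 N, if the wrist force passes 120 N, or if a joint passes its speed limit or range.

ROBOT

A 7-joint arm with a two-finger parallel gripper is mounted at the origin on the work surface. World frame = base frame: x ahead of the robot, y to its left, z up, the work surface at z = 0. Lengths are in m, angles in rad, forces in N, time in s.
With the tool pointing down it reaches from about 0.425 to 0.825 m from the base axis. Payload 3.6 kg.
Tool frame: the origin (TCP) lies on the mounting face of the last link; the fingertips stand 186 mm ahead of it and the grasp point (between the pads) lies 167 mm ahead of it; z points along the fingers, y is the line along which they close (so a half turn about z gives the same grasp; the last joint's range is limited). The gripper opens to 93 mm and grips with 3 to 60 N. Pads are 15 mm wide; open, the fingers measure 128 mm over their backs; the gripper's body (75 mm by 188 mm) begins 65 mm behind the grasp point.
Start: joints at [-1.137, 0.615, -0.013, 1.423, 0.008, 1.103, -0.04], TCP at [0.288, 0.582, 0.405] pointing down, gripper open.
Joint ranges: [-3.12, 3.12], [-0.3, 2.06], [-1.34, 1.32], [0.26, 2.42], [-1.36, 4.5], [0.01, 1.98], [-2.84, 2.84]. Speed limits (rad/s): [2.79, 2.79, 3.14, 3.14, 3.14, 3.14, 3.14].

INTERFACE

Orientations are given as a unit quaternion [x, y, z, w].
In Python, from rig import robot gives the robot as it stands.
- The arm moves only by the tool arm_command, never from a script. Its argument "plan" is a list of rows, each a list of 3 entries, a list of its own where there are three numbers: the opening, from 0 (shut) to 1 (fully open), then the shift along the world's x, y, z in mm, then the turn, a rotation vector about the world's x, y, z in degrees. In form: [[hand, [tx, ty, tz], [ax, ay, az]], ...]. A call has 1 to 5 rows; each row shifts and turns the commanded pose from where the row before left it; what a row does not reach is not made up. A row lasts 1/8 s, in which the tool goes at most 62.5 mm and 10.7 degrees, less where a joint would pass 70% of its speed; a pose out of reach is approached as far as the arm can. A call is refused whole if a number of a shift passes 62.5 or a number of a turn 10.7, either way. A call with a gripper value outside its range is refused whole. The fingers move at their own pace and stop on an object; "squeeze" is the grip in N (left out, the last holds). Time passes only in rows, so rows that do not move let the fingers close. It gives the time, the measured TCP pose, the force, the opening and the grip force at its end, in the units of the state.
- robot.read_state(): the state, without advancing time (a new reading comes with each control period).
- robot.read_camera(name): name is "scene" or "top" or "wrist"; returns a dict with "color" (400x640x3 uint8, blue, green, red), "camera_matrix" (3x3 intrinsics, pixels), "rvec" (rotation vector, rad) and "tvec" (3), from world to camera coordinates, as OpenCV has them. Camera axes: x right, y down, z forward; pixel columns grow to the right and rows downward; lengths in m; the calibration is good to about 2 mm. A picture is of the moment at which its call begins. There is no depth.
- robot.hand_in(): hands the job in; it is judged then, once.
The state is a dict: "t": time; "qpos": joint angles; "dq": joint speeds; "joint_torque": joint torques, N m; "position": TCP position; "tcp_rot": TCP orientation; "wrist_force": force on the tool from outside, world axes, zero at the start; "wrist_torque": the same for the moment, N m; "width": finger opening in m; "grasp_force": force on a finger pad.
Only numpy, scipy, OpenCV 4.12 (cv2) and the standard library are available. Lean on these libraries where they do the work, as an engineer would, in place of code of your own. Each camera call takes 0.05 s, during which the arm holds its last target. There are 200 camera calls.

## Working session

There is one attempt and no reset: what is moved stays moved. The work goes in short steps, Python scripts to look and compute and a tool call to move; the robot and the scene stay as the last step left them, time stands still between calls to the robot, and variables do not carry over. Pictures are saved under pics/ and viewed, at most 10 in all, crops included, and the job is handed in when it is done.

Besides the shell and the picture viewer there is one more tool, called after "Request:" by a JSON object that holds its "fn" and its "kwargs". arm_command: Moves the arm, as the interface text tells. Its arguments: {"type":"object","properties":{"plan":{"type":"array"},"squeeze":{"type":"number"}},"required":["plan"]}

```bash
mkdir -p pics; cat > h.py <<'E'
import numpy as np, cv2
from scipy.spatial.transform import Rotation as R
from rig import robot
def cam(n):
    c=robot.read_camera(n); return c
def ray(c,uv,z):
    K=np.array(c["camera_matrix"]);Rm=cv2.Rodrigues(np.array(c["rvec"],float))[0];t=np.array(c["tvec"],float).ravel()
    uv=np.atleast_2d(np.array(uv,float))
    d=(np.linalg.inv(K)@np.c_[uv,np.ones(len(uv))].T)
    d=(Rm.T@d).T; o=-Rm.T@t
    return o+d*((z-o[2])/d[:,2])[:,None]
def proj(c,P):
    return cv2.projectPoints(np.atleast_2d(np.array(P,float)),np.array(c["rvec"],float),np.array(c["tvec"],float),np.array(c["camera_matrix"],float),None)[0][:,0]
E
python3 - <<'E'
from h import *
for n in ("top","scene"):
    c=cam(n); cv2.imwrite(f"pics/{n}0.png",c["color"]); np.savez(f"{n}0.npz",**c)
    print(n,ray(c,[[0,0],[639,0],[639,399],[0,399]],0).round(2).tolist())
s=robot.read_state(); print(s)
E
```

```text
top [[1.47, 1.32, 0.0], [1.45, -1.27, 0.0], [-0.07, -1.12, 0.0], [-0.08, 1.17, 0.0]]
scene [[-0.95, -1.02, 0.0], [-0.01, 1.85, 0.0], [1.38, 0.5, 0.0], [0.89, -0.88, 0.0]]
{'t': 0.1, 'qpos': array([-1.13752408,  0.61582886, -0.01260397,  1.4246839 ,  0.00813479,
        1.10341391, -0.04042014]), 'dq': array([-0.00086799, -0.00235592, -0.0003655 , -0.00621744, -0.00068647,
        0.0002755 , -0.00090805]), 'joint_torque': array([ 1.01618767e-03, -4.60040510e+01,  2.09880369e-01, -1.66245621e+01,
       -6.11625030e-02,  1.69090106e-02,  1.00512123e-04]), 'position': array([0.28830794, 0.58226298, 0.40371059]), 'tcp_rot': array([ 2.27841961e-01,  9.73697457e-01, -1.11864612e-03, -2.27945072e-04]), 'wrist_force': array([0.21174949, 0.71471157, 0.60347368]), 'wrist_torque': array([ 0.02489433, -0.01473257,  0.02285665]), 'grasp_force': 0.0, 'width': 0.09333257775550384}
```

View pics/top0.png

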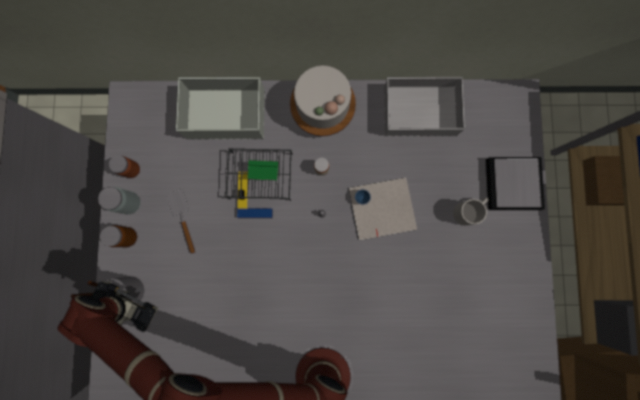

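View pics/scene0.png

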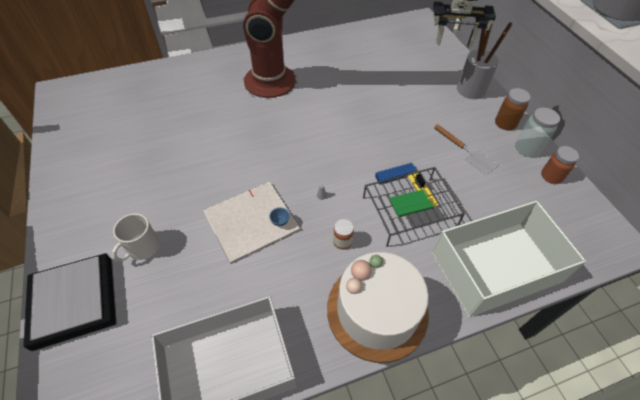

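The top view shows the stock at about (255,213) with the blade running up under the rack at (242,190). The board is at (383,208), its tick at (377,232), and the rack spans columns 220-292 and rows 150-200. The scene view shows the stock at (397,172) and the tick at (251,193).

```bash
cat >> h.py <<'E'
def masks(c):
    hsv=cv2.cvtColor(c["color"],cv2.COLOR_BGR2HSV)
    f=lambda a,b: cv2.inRange(hsv,np.array(a),np.array(b))
    return dict(blue=f((105,120,50),(125,255,255)),yel=f((20,130,90),(33,255,255)),green=f((50,120,50),(75,255,255)),
      red=f((0,90,90),(8,255,255))|f((172,90,90),(180,255,255)),white=f((0,0,150),(40,40,255)))
def blobs(m,amin=8):
    return sorted([k for k in cv2.findContours(m,cv2.RETR_EXTERNAL,cv2.CHAIN_APPROX_NONE)[0] if len(k)>3 and cv2.contourArea(k)>=amin],key=cv2.contourArea,reverse=True)
E
python3 - <<'E'
from h import *
H=dict(blue=.022,yel=.018,green=.079,red=.012,white=.012)
for n in("top","scene"):
    c=dict(np.load(n+"0.npz")); M=masks(c)
    for k,m in M.items():
        for b in blobs(m,4)[:4]:
            r=cv2.minAreaRect(b); p=ray(c,cv2.boxPoints(r),H[k])
            if abs(p[:,1]).max()<.6 and .35<p[:,0].mean()<.95: print(n,k,cv2.contourArea(b),np.round(r[0],1),p[:,:2].round(3).tolist())
s=robot.read_state();w=cam("wrist");print(R.from_quat(s["tcp_rot"]).as_matrix().round(3).tolist());print(cv2.Rodrigues(w["rvec"])[0].round(2).tolist(), (-cv2.Rodrigues(w["rvec"])[0].T@np.ravel(w["tvec"])-s["position"]).round(3),w["camera_matrix"])
c=dict(np.load("top0.npz"))
# board corners & rack corner estimates by hand px
print(ray(c,[[349,187],[407,179],[416,231],[357,239],[377,236]],.012)[:,:2].round(3).tolist())
print(ray(c,[[219,199],[291,200],[292,151],[219,150]],.067)[:,:2].round(3).tolist())
a=c["color"][130:260,200:440]; cv2.imwrite("pics/crop.png",cv2.resize(cv2.convertScaleAbs(a,alpha=1.5),None,fx=3.3,fy=3.3,interpolation=cv2.INTER_CUBIC))
E
```

```text
top blue 223.0 [254.  212.5] [[0.605, 0.323], [0.605, 0.195], [0.579, 0.194], [0.579, 0.322]]
top blue 33.0 [360.  196.5] [[0.669, -0.128], [0.669, -0.151], [0.635, -0.15], [0.635, -0.128]]
top yel 114.0 [242.5 184. ] [[0.655, 0.321], [0.747, 0.323], [0.747, 0.289], [0.655, 0.287]]
top yel 70.5 [241.5 202.5] [[0.647, 0.324], [0.647, 0.29], [0.613, 0.29], [0.613, 0.324]]
top green 469.5 [262.5 170. ] [[0.776, 0.275], [0.776, 0.168], [0.709, 0.167], [0.709, 0.273]]
scene blue 289.5 [395.4 171.6] [[0.577, 0.189], [0.578, 0.325], [0.611, 0.316], [0.61, 0.182]]
scene yel 72.5 [429.7 195.5] [[0.675, 0.304], [0.67, 0.321], [0.748, 0.321], [0.752, 0.304]]
scene yel 57.5 [413.8 181.7] [[0.614, 0.286], [0.618, 0.318], [0.68, 0.296], [0.676, 0.266]]
scene green 641.5 [411.1 202.4] [[0.716, 0.165], [0.721, 0.286], [0.786, 0.266], [0.78, 0.149]]
scene white 5894.5 [382.3 293. ] [[0.797, -0.028], [0.873, 0.214], [1.087, 0.106], [1.019, -0.107]]
scene white 3765.5 [250.6 219. ] [[0.53, -0.355], [0.473, -0.117], [0.688, -0.102], [0.728, -0.321]]
[[-0.896, 0.444, -0.001], [0.444, 0.896, -0.002], [-0.0, -0.002, -1.0]]
[[0.44, 0.9, -0.0], [0.86, -0.43, 0.27], [0.25, -0.12, -0.96]] [-0.068  0.034 -0.019] [[337.41697106   0.         321.59318598]
 [  0.         337.41697106 199.20384188]
 [  0.           0.           1.        ]]
[[0.69, -0.099], [0.72, -0.319], [0.524, -0.347], [0.494, -0.127], [0.505, -0.202]]
[[0.638, 0.38], [0.634, 0.116], [0.817, 0.114], [0.821, 0.386]]
```

View pics/crop.png

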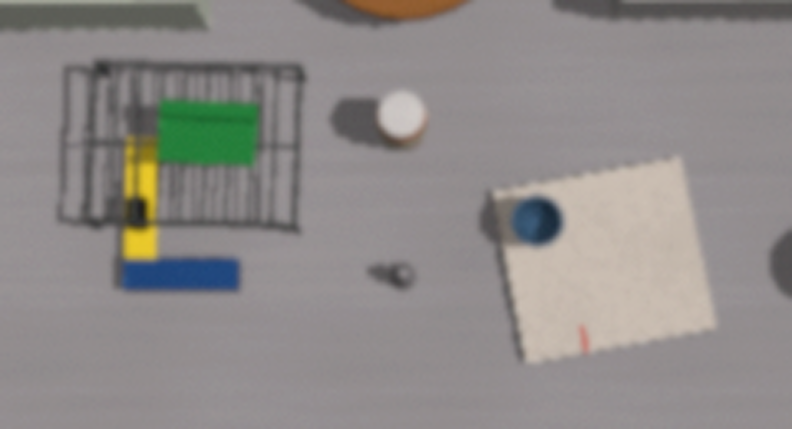

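The crop confirms the layout: stock square to the rack's near edge, the board turned about 8°, and the tick at about (585,340) in the crop. I'm moving above the stock.

Request:
{"fn": "arm_command", "kwargs": {"plan": [[0.7, [34, -36, 0], [0, 0, -10.6]], [0.7, [38, -40, -10], [0, 0, -10.6]], [0.7, [39, -41, -20], [0, 0, -10.6]], [0.7, [39, -41, -25], [0, 0, -10.6]], [0.7, [39, -41, -25], [0, 0, -10.6]]]}}

```text
t: 0.78
position: [0.4783, 0.3822, 0.3241]
tcp_rot: [0.641, 0.768, 0.0, -0.0]
wrist_force: [-0.3, 1.1, -0.1]
width: 0.0655
grasp_force: 0.0
```

Request:
{"fn": "arm_command", "kwargs": {"plan": [[0.7, [39, -41, -15], [0, 0, -10.6]], [0.7, [39, -41, 0], [0, 0, 0]], [0.7, [39, -41, 0], [0, 0, 0]], [0.7, [0, 0, 0], [0, 0, 0]], [0.7, [0, 0, 0], [0, 0, 0]]]}}

```text
t: 1.4
position: [0.594, 0.2609, 0.3092]
tcp_rot: [0.707, 0.707, -0.0, -0.001]
wrist_force: [-0.9, 1.2, -0.0]
width: 0.0651
grasp_force: 0.0
```

```bash
python3 - <<'E'
from h import *
s=robot.read_state(); c=cam("wrist"); cv2.imwrite("pics/w1.png",c["color"]); np.savez("w1.npz",**c)
m=R.from_quat(s["tcp_rot"]).as_matrix();print(s["t"],s["position"].round(4),m.round(3).tolist(),s["width"],s["qpos"].round(2))
M=masks(c)
for k,z in(("blue",.022),("yel",.018)):
    for b in blobs(M[k],30)[:3]:
        r=cv2.minAreaRect(b);print(k,np.round(r[0]),cv2.contourArea(b),ray(c,cv2.boxPoints(r),z)[:,:2].round(4).tolist())
E
```

```text
1.4 [0.594  0.2609 0.3092] [[-0.001, 1.0, -0.002], [1.0, 0.001, 0.001], [0.001, -0.002, -1.0]] 0.06507928004273013 [-0.59  0.72  0.25  1.54 -0.21  0.91 -0.27]
blue [317. 200.] 6171.5 [[0.5733, 0.321], [0.6076, 0.3211], [0.6096, 0.1924], [0.5708, 0.1923]]
yel [461. 140.] 2975.0 [[0.6604, 0.296], [0.6589, 0.3228], [0.7488, 0.3217], [0.7527, 0.2948]]
yel [367. 147.] 2026.5 [[0.6085, 0.3216], [0.6511, 0.3217], [0.6533, 0.2849], [0.6091, 0.2848]]
yel [456. 165.] 600.0 [[0.6582, 0.2857], [0.6578, 0.2915], [0.7479, 0.2917], [0.7488, 0.2859]]
```

View pics/w1.png

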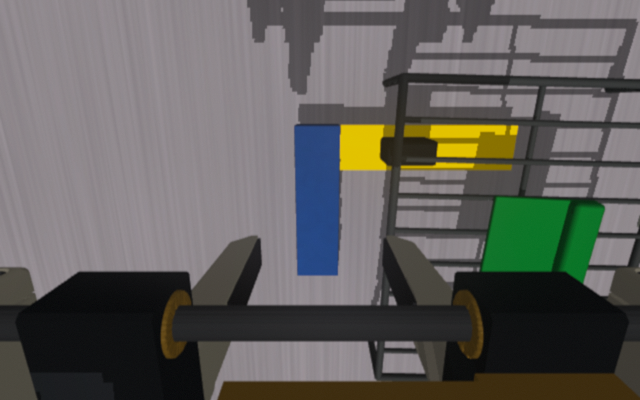

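The wrist view shows the stock at (317,200), spanning columns 297-338. The rack's near wire is at column ~391 (x≈0.640), so I'm narrowing the fingers and going down.

Request:
{"fn": "arm_command", "kwargs": {"plan": [[0.48, [-6, 0, -20], [0, 0, 0]], [0.48, [0, 0, -30], [0, 0, 0]], [0.48, [0, 0, -30], [0, 0, 0]], [0.48, [0, 0, -25], [0, 0, 0]], [0.48, [0, 0, -13], [0, 0, 0]]], "squeeze": 30}}

```text
t: 2.08
position: [0.5869, 0.2625, 0.1903]
tcp_rot: [0.706, 0.709, -0.001, -0.001]
wrist_force: [-0.7, -0.2, -0.1]
width: 0.0444
grasp_force: 0.0
```

Request:
{"fn": "arm_command", "kwargs": {"plan": [[0.2, [0, 0, 0], [0, 0, 0]], [0.2, [0, 0, 0], [0, 0, 0]], [0.2, [0, 0, 0], [0, 0, 0]], [0.2, [0, 0, 0], [0, 0, 0]]]}}

```text
t: 2.58
position: [0.5883, 0.2605, 0.192]
tcp_rot: [0.707, 0.707, -0.0, -0.0]
wrist_force: [0.6, -1.4, -2.9]
width: 0.0356
grasp_force: 30.0
```

Request:
{"fn": "arm_command", "kwargs": {"plan": [[0.2, [-4, 0, 3], [0, 0, 0]], [0.2, [-18, 0, 0], [0, 0, 0]], [0.2, [-22, 0, 0], [0, 0, 0]], [0.2, [-22, 0, 0], [0, 0, 0]], [0.2, [-22, 0, 0], [0, 0, 0]]]}}

```text
t: 3.2
position: [0.4996, 0.2605, 0.1952]
tcp_rot: [0.707, 0.708, 0.0, -0.0]
wrist_force: [-0.5, 0.7, -3.2]
width: 0.0356
grasp_force: 30.0
```

Request:
{"fn": "arm_command", "kwargs": {"plan": [[0.2, [-22, 0, 0], [0, 0, 0]], [0.2, [-22, 0, 0], [0, 0, 0]], [0.2, [-22, 0, 0], [0, 0, 0]], [0.2, [-10, 0, 0], [0, 0, 0]], [0.2, [0, 0, 0], [0, 0, 0]]]}}

```text
t: 3.82
position: [0.4243, 0.2607, 0.195]
tcp_rot: [0.707, 0.708, 0.0, -0.0]
wrist_force: [0.6, 0.5, -3.3]
width: 0.0358
grasp_force: 30.0
```

```bash
python3 - <<'E'
from h import *
s=robot.read_state();c=cam("wrist");cv2.imwrite("pics/w2.png",c["color"]);print(s["position"],s["width"],s["grasp_force"],s["wrist_force"].round(1))
E
```

```text
[0.42429461 0.26068875 0.19504375] 0.03579730067355646 29.999130964279175 [ 0.6  0.5 -3.3]
```

View pics/w2.png

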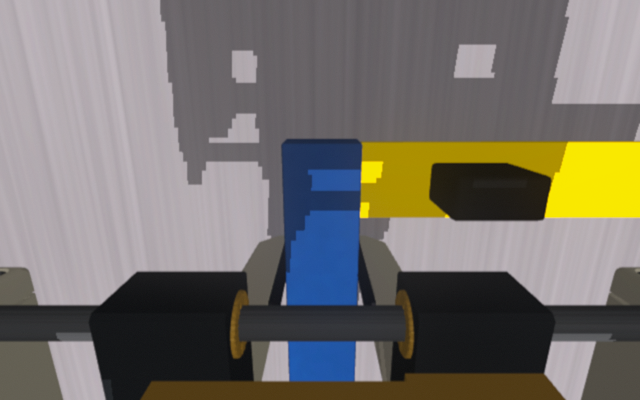

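The wrist view shows the stock held squarely between the fingers. The blade runs right, with the handle at (490,190), and is clear of the rack. I'm setting it down and releasing it.

Request:
{"fn": "arm_command", "kwargs": {"plan": [[0.2, [0, 0, -3], [0, 0, 0]], [0.2, [0, 0, -1], [0, 0, 0]], [0.6, [0, 0, 0], [0, 0, 0]], [0.6, [0, 0, 0], [0, 0, 0]], [0.6, [0, 0, 10], [0, 0, 0]]]}}

```text
t: 4.5
position: [0.4244, 0.2603, 0.2005]
tcp_rot: [0.707, 0.707, -0.001, -0.0]
wrist_force: [-0.1, 0.1, 0.5]
width: 0.0548
grasp_force: 0.0
```

Request:
{"fn": "arm_command", "kwargs": {"plan": [[0.6, [0, 0, 40], [0, 0, 0]], [0.6, [0, 0, 40], [0, 0, 0]], [0.6, [0, 0, 40], [0, 0, 10.6]], [0.6, [15, 10, 0], [0, 0, 10.6]], [0.6, [15, 10, 0], [0, 0, 10.6]]]}}

```text
t: 5.12
position: [0.4546, 0.2807, 0.3223]
tcp_rot: [0.483, 0.876, 0.001, 0.001]
wrist_force: [-0.5, -0.3, -0.0]
width: 0.0557
grasp_force: 0.0
```

Request:
{"fn": "arm_command", "kwargs": {"plan": [[0.6, [15, 10, 0], [0, 0, 10.6]], [0.6, [15, 10, 0], [0, 0, 10.6]], [0.6, [10, 4, 0], [0, 0, 10.6]], [0.6, [0, 0, 0], [0, 0, 10.6]], [0.6, [0, 0, 0], [0, 0, 10.6]]]}}

```text
t: 5.75
position: [0.4945, 0.3042, 0.3211]
tcp_rot: [0.042, 0.999, -0.0, 0.0]
wrist_force: [-0.6, 0.0, 0.3]
width: 0.056
grasp_force: 0.0
```

Request:
{"fn": "arm_command", "kwargs": {"plan": [[0.6, [0, 0, 0], [0, 0, 5.2]], [0.6, [0, 0, 0], [0, 0, 0]], [0.6, [0, 0, 0], [0, 0, 0]]]}}

```text
t: 6.12
position: [0.4944, 0.3044, 0.321]
tcp_rot: [0.0, 1.0, -0.0, 0.0]
wrist_force: [0.3, -0.5, -1.0]
width: 0.0557
grasp_force: 0.0
```

```bash
cat > m3.py <<'E'
from h import *
import sys
s=robot.read_state(); c=cam("wrist"); n=sys.argv[1]; cv2.imwrite(f"pics/{n}.png",c["color"]); np.savez(n+".npz",**c)
m=R.from_quat(s["tcp_rot"]).as_matrix();print(s["t"],s["position"].round(4),m.round(3).tolist(),s["width"],s["qpos"].round(2))
M=masks(c)
for k,z in(("blue",.022),("yel",.018)):
    for b in blobs(M[k],50)[:3]:
        r=cv2.minAreaRect(b);print(k,np.round(r[0]),cv2.contourArea(b),ray(c,cv2.boxPoints(r),z)[:,:2].round(4).tolist())
E
python3 m3.py w3
```

```text
6.125 [0.4944 0.3044 0.321 ] [[-1.0, 0.0, 0.0], [0.0, 1.0, -0.0], [-0.0, -0.0, -1.0]] 0.0556694330654698 [-0.48  0.6  -0.17  1.73  0.13  0.82  0.86]
blue [259. 113.] 6961.0 [[0.444, 0.1869], [0.4097, 0.1909], [0.4097, 0.319], [0.444, 0.3195]]
yel [319. 211.] 6047.5 [[0.4452, 0.284], [0.4452, 0.3205], [0.585, 0.3228], [0.585, 0.2812]]
yel [455. 326.] 170.0 [[0.6071, 0.4274], [0.6063, 0.4358], [0.652, 0.4441], [0.6528, 0.4354]]
```

View pics/w3.png

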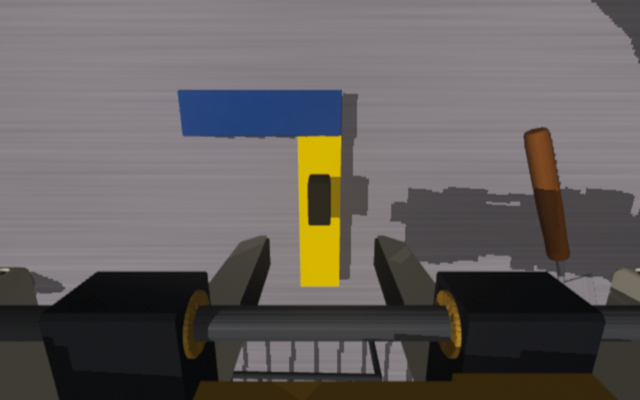

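The wrist view shows the square flat and clear of the rack, with the handle at (319,200), within 2 mm of the grasp line. I'm going down to grip it.

Request:
{"fn": "arm_command", "kwargs": {"plan": [[0.6, [0, -2, -30], [0, 0, 0]], [0.6, [0, 0, -35], [0, 0, 0]], [0.5, [0, 0, -28], [0, 0, 0]], [0.5, [0, 0, -15], [0, 0, 0]], [0.5, [0, 0, -5], [0, 0, 0]]], "squeeze": 50}}

```text
t: 6.8
position: [0.4944, 0.3026, 0.2072]
tcp_rot: [-0.0, 1.0, -0.0, -0.0]
wrist_force: [0.6, 0.1, 0.7]
width: 0.0467
grasp_force: 0.0
```

Request:
{"fn": "arm_command", "kwargs": {"plan": [[0.4, [0, 0, 0], [0, 0, 0]], [0.1, [0, 0, 0], [0, 0, 0]], [0.1, [0, 0, 0], [0, 0, 0]], [0.1, [0, 0, 0], [0, 0, 0]], [0.1, [0, 0, 0], [0, 0, 0]]]}}

```text
t: 7.42
position: [0.4947, 0.3025, 0.2083]
tcp_rot: [-0.001, 1.0, 0.0, 0.0]
wrist_force: [-0.3, 0.5, 3.8]
width: 0.0177
grasp_force: 50.0
```

Request:
{"fn": "arm_command", "kwargs": {"plan": [[0.1, [0, 0, 5], [0, 0, 0]], [0.1, [0, 0, 20], [0, 0, 0]], [0.1, [0, 0, 30], [0, 0, 0]], [0.1, [0, 0, 30], [0, 0, 0]], [0.1, [0, 0, 10], [0, 0, 0]]]}}

```text
t: 8.05
position: [0.4946, 0.3027, 0.3041]
tcp_rot: [-0.0, 1.0, 0.001, 0.001]
wrist_force: [-0.3, -0.0, -2.4]
width: 0.0177
grasp_force: 50.0
```

```bash
python3 m3.py w4; python3 - <<'E'
from h import *
c=dict(np.load("top0.npz")); b=np.array(c["color"]).astype(int); s=np.mean(b,2)
# board: bright, warm
m=((b[...,2]>130)&(b[...,2]-b[...,0]>8)).astype(np.uint8)*255; m[:165]=0;m[260:]=0;m[:,:340]=0;m[:,430:]=0
k=blobs(m,100)[0]; hull=cv2.convexHull(k); r=cv2.minAreaRect(hull); print(r, ray(c,cv2.boxPoints(r),.012)[:,:2].round(4).tolist())
E
```

```text
8.05 [0.4946 0.3027 0.3041] [[-1.0, -0.001, 0.002], [-0.001, 1.0, 0.002], [-0.002, 0.002, -1.0]] 0.017656918883402126 [-0.48  0.62 -0.16  1.75  0.14  0.78  0.86]
blue [221. 118.] 19707.5 [[0.4042, 0.1284], [0.4039, 0.3299], [0.4585, 0.3317], [0.4588, 0.1178]]
yel [321. 196.] 4645.5 [[0.46, 0.275], [0.4599, 0.3305], [0.5291, 0.3326], [0.5291, 0.2731]]
yel [322. 361.] 2328.0 [[0.6338, 0.2758], [0.6338, 0.3319], [0.68, 0.3332], [0.68, 0.2747]]
yel [367. 324.] 212.5 [[0.5813, 0.3368], [0.5804, 0.3438], [0.651, 0.3534], [0.6519, 0.3459]]
((382.5384521484375, 208.6923065185547), (50.59796142578125, 55.696983337402344), 78.69007110595703) [[0.6809, -0.1035], [0.7226, -0.3108], [0.5347, -0.3432], [0.4939, -0.139]]
```

View pics/w4.png

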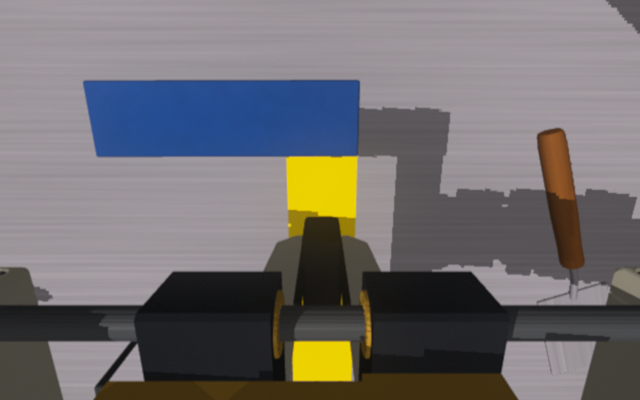

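The wrist view shows the square hanging level in the grip, stock at (221,118). I'm carrying it to a point where the camera can see the board's whole near edge past the blade.

Request:
{"fn": "arm_command", "kwargs": {"plan": [[0.1, [0, -20, 0], [0, 0, 0]], [0.1, [0, -38, 0], [0, 0, 0]], [0.1, [0, -45, 0], [0, 0, 0]], [0.1, [0, -45, 0], [0, 0, 0]], [0.1, [0, -45, 0], [0, 0, 0]]]}}

```text
t: 8.72
position: [0.4935, 0.1062, 0.3012]
tcp_rot: [0.0, 1.0, -0.001, -0.002]
wrist_force: [1.0, 0.3, -2.3]
width: 0.0177
grasp_force: 50.0
```

Request:
{"fn": "arm_command", "kwargs": {"plan": [[0.1, [0, -45, 0], [0, 0, 0]], [0.1, [0, -45, 0], [0, 0, 0]], [0.1, [0, -45, 0], [0, 0, 0]], [0.1, [0, -45, 0], [0, 0, 0]], [0.1, [0, -30, 0], [0, 0, 0]]]}}

```text
t: 9.35
position: [0.4925, -0.1044, 0.3011]
tcp_rot: [0.002, 1.0, -0.001, -0.002]
wrist_force: [0.4, 0.6, -2.0]
width: 0.0175
grasp_force: 50.0
```

Request:
{"fn": "arm_command", "kwargs": {"plan": [[0.1, [-10, -25, 0], [0, 0, 0]], [0.1, [0, 0, 0], [0, 0, 0]], [0.1, [0, 0, 0], [0, 0, 0]]]}}

```text
t: 9.72
position: [0.4838, -0.1254, 0.3019]
tcp_rot: [-0.0, 1.0, 0.001, -0.001]
wrist_force: [0.5, -0.4, -2.5]
width: 0.0179
grasp_force: 50.0
```

```bash
python3 m3.py w5
```

```text
9.725 [ 0.4838 -0.1254  0.3019] [[-1.0, -0.001, -0.002], [-0.001, 1.0, 0.001], [0.002, 0.001, -1.0]] 0.01787426682822526 [ 0.35  0.53 -0.21  1.97  0.17  0.66  1.61]
blue [221. 118.] 19707.0 [[0.3923, -0.2987], [0.392, -0.0985], [0.4463, -0.0968], [0.4465, -0.3091]]
yel [321. 196.] 4639.5 [[0.4477, -0.1531], [0.4476, -0.0979], [0.5161, -0.0959], [0.5162, -0.1549]]
yel [322. 361.] 2333.5 [[0.6196, -0.1522], [0.6196, -0.0966], [0.6651, -0.0955], [0.6651, -0.1533]]
yel [366. 323.] 207.0 [[0.5676, -0.0917], [0.5668, -0.0848], [0.6355, -0.0756], [0.6365, -0.083]]
```

View pics/w5.png

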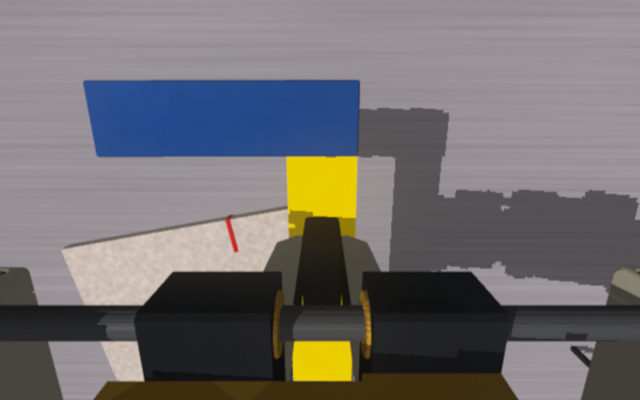

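The wrist view shows the board's near edge from (65,248) to (288,208), with the tick meeting it at (228,217). The held stock's inner edge is at row 156 and its +y end at column 359.

```bash
python3 - <<'E'
from h import *
c=dict(np.load("w5.npz")); im=c["color"].astype(int); tcp=np.array([.4838,-.1254,.3019]); zs=tcp[2]-.2083
# edge of board: for each column, first row (below stock) where brightness/warmth steps
hsv=cv2.cvtColor(c["color"],cv2.COLOR_BGR2HSV).astype(int)
w=cv2.GaussianBlur((im[...,2]-im[...,0]).astype(np.float32),(5,5),0); print([w[r,150].round(0) for r in range(215,255,4)])
th=(w[170:200,100:280].mean()+w[245:262,100:200].mean())/2
pts=[]
for u in range(75,280):
    if 215<u<245: continue
    rr=np.where(w[175:265,u]>th)[0]
    if len(rr): pts.append((u,175+rr[0]))
P=ray(c,pts,.012)[:,:2]
vx,vy,x0,y0=cv2.fitLine(P.astype(np.float32),cv2.DIST_HUBER,0,.001,.001).ravel()
if vy<0: vx,vy=-vx,-vy
psi=np.arctan2(-vx,vy); n=np.array([np.cos(psi),np.sin(psi)]); t=np.array([-n[1],n[0]])
print("yaw",np.degrees(psi),"res",np.abs((P-[x0,y0])@n).mean()*1e3)
red=((im[...,2]-im[...,1])>60); red[:190]=0;red[265:]=0;red[:,:190]=0;red[:,270:]=0
ys,xs=np.nonzero(red); Q=ray(c,np.c_[xs,ys],.012)[:,:2]; d=(Q-[x0,y0])
print("tick n range",(d@n).min()*1e3,(d@n).max()*1e3,"t mean",(d@t).mean()*1e3,"sd",(d@t).std()*1e3)
mark=np.array([x0,y0])+t*(d@t).mean(); print("mark",mark.round(4))
# held square
B=blobs(masks(c)["blue"],500)[0][:,0]
lo=[(u,B[B[:,0]==u][:,1].max()) for u in range(110,280,5)]; I=ray(c,lo,zs+.022); print("inner face x-tcp",(I[:,0]-tcp[0]).mean()*1e3,"tilt",np.degrees(np.polyfit(I[:,1],I[:,0],1)[0]))
re=[(B[B[:,1]==v][:,0].max(),v) for v in range(90,150,5)]; E=ray(c,re,zs+.022); print("end y-tcp",(E[:,1]-tcp[1])*1e3)
cr=np.array([-.050,.018]) # nominal corner rel handle
h=mark-(R.from_euler('z',psi).as_matrix()[:2,:2]@cr); print("handle target nominal",h.round(4),"n",n.round(3))
E
```

```text
[np.float32(3.0), np.float32(3.0), np.float32(3.0), np.float32(2.0), np.float32(13.0), np.float32(24.0), np.float32(25.0), np.float32(24.0), np.float32(24.0), np.float32(25.0)]
yaw 10.883214 res 0.3137039112469491
tick n range -0.1897163063818874 32.17953232095098 t mean 58.15870579153081 sd 1.2891757911691333
mark [ 0.5009 -0.2056]
inner face x-tcp -51.21121021525953 tilt -0.062839948816232
end y-tcp [17.44011726 17.50929132 17.57900219 17.64925613 17.72005951 17.79141882
 17.86334062 17.45050221 17.52164096 17.59334718 17.66562767 17.73848937]
handle target nominal [ 0.5534 -0.2138] n [0.982 0.189]
```

Request:
{"fn": "arm_command", "kwargs": {"plan": [[0.1, [10, -16, 0], [0, 0, 3]], [0.1, [18, -30, 0], [0, 0, 4]], [0.1, [18, -30, -10], [0, 0, 3.9]], [0.1, [10, -15, -20], [0, 0, 0]], [0.1, [0, 0, -30], [0, 0, 0]]]}}

```text
t: 10.4
position: [0.5417, -0.2173, 0.2424]
tcp_rot: [-0.095, 0.995, -0.001, 0.001]
wrist_force: [0.3, 1.0, -2.6]
width: 0.0175
grasp_force: 50.0
```

Request:
{"fn": "arm_command", "kwargs": {"plan": [[0.1, [0, 0, -20], [0, 0, 0]], [0.1, [0, 0, -6], [0, 0, 0]], [0.1, [0, 0, 0], [0, 0, 0]], [0.1, [0, 0, 0], [0, 0, 0]]]}}

```text
t: 10.9
position: [0.5409, -0.2163, 0.2177]
tcp_rot: [-0.096, 0.995, -0.0, 0.001]
wrist_force: [-0.3, 0.6, -3.6]
width: 0.0178
grasp_force: 50.0
```

```bash
cat > m6.py <<'E'
from h import *
import sys
n=sys.argv[1]; s=robot.read_state(); c=cam("wrist"); cv2.imwrite(f"pics/{n}.png",c["color"]); np.savez(n+".npz",**c)
T=R.from_quat(s["tcp_rot"]).as_matrix(); tcp=s["position"]; zs=tcp[2]-.2083
print(tcp.round(4),"yaw",np.degrees(np.arctan2(T[1,1],T[0,1]))-90,"F",s["wrist_force"].round(1),"zs",zs.round(4))
psi=np.radians(10.88); nn=np.array([np.cos(psi),np.sin(psi)]); t=np.array([-nn[1],nn[0]]); mark=np.array([.5009,-.2056])
B=blobs(masks(c)["blue"],500)[0][:,0]
lo=[(u,B[B[:,0]==u][:,1].max()) for u in range(110,275,5) if (B[:,0]==u).any()]; I=ray(c,lo,zs+.022)[:,:2]-mark
print("face n vs edge mm",(I@nn).mean()*1e3,"slope deg",np.degrees(np.polyfit(I@t,I@nn,1)[0]))
v0=B[B[:,0]>345][:,1]; re=[(B[B[:,1]==v][:,0].max(),v) for v in range(v0.min()+8,v0.max()-5,5)]
print("end t mm",((ray(c,re,zs+.022)[:,:2]-mark)@t*1e3).mean())
E
python3 m6.py w6
```

```text
[ 0.5409 -0.2163  0.2177] yaw 10.98918991542375 F [-0.3  0.6 -3.6] zs 0.0094
face n vs edge mm -13.102540617737693 slope deg -0.14964434340114194
end t mm -1.0513478858510104
```

View pics/w6.png

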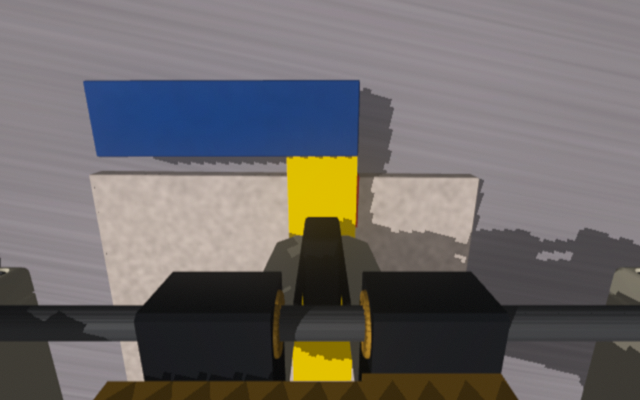

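The wrist view shows the blade's outer edge along the tick at column 358 and the stock face about 13 mm short of the board. The board edge runs from (95,172) to (475,176), a slight angle to check.

```bash
python3 - <<'E'
from h import *
c=dict(np.load("w6.npz")); im=c["color"].astype(int)
w=cv2.GaussianBlur(im.astype(np.float32),(3,3),0)
for u in(150,250,420): print(u,[tuple(w[r,u].astype(int)) for r in range(162,186,2)])
g=w.mean(2)
psi=np.radians(10.88); nn=np.array([np.cos(psi),np.sin(psi)]); t=np.array([-nn[1],nn[0]]); mark=np.array([.5009,-.2056])
wm=w[...,2]-w[...,0]
for lo,hi in((110,280),(365,465),):
    pts=[(u,165+np.argmax(wm[165:190,u]>12)) for u in range(lo,hi,3)]
    P=ray(c,pts,.012)[:,:2]-mark; f=np.polyfit(P@t,P@nn,1); print(lo,(P@nn).mean()*1e3,np.degrees(f[0]))
    try: A=np.r_[A,P]
    except NameError: A=P
f=np.polyfit(A@t,A@nn,1); print("all slope deg",np.degrees(f[0]),f[1]*1e3)
E
```

```text
150 [(np.int64(137), np.int64(131), np.int64(137)), (np.int64(139), np.int64(134), np.int64(139)), (np.int64(137), np.int64(132), np.int64(138)), (np.int64(134), np.int64(129), np.int64(135)), (np.int64(122), np.int64(119), np.int64(126)), (np.int64(93), np.int64(94), np.int64(102)), (np.int64(111), np.int64(116), np.int64(125)), (np.int64(159), np.int64(167), np.int64(180)), (np.int64(174), np.int64(182), np.int64(196)), (np.int64(175), np.int64(183), np.int64(197)), (np.int64(174), np.int64(183), np.int64(197)), (np.int64(172), np.int64(181), np.int64(195))]
250 [(np.int64(85), np.int64(83), np.int64(87)), (np.int64(114), np.int64(111), np.int64(116)), (np.int64(137), np.int64(133), np.int64(140)), (np.int64(138), np.int64(134), np.int64(141)), (np.int64(133), np.int64(130), np.int64(137)), (np.int64(102), np.int64(104), np.int64(111)), (np.int64(91), np.int64(96), np.int64(105)), (np.int64(140), np.int64(148), np.int64(161)), (np.int64(168), np.int64(178), np.int64(192)), (np.int64(168), np.int64(178), np.int64(191)), (np.int64(165), np.int64(175), np.int64(188)), (np.int64(165), np.int64(175), np.int64(189))]
420 [(np.int64(137), np.int64(134), np.int64(141)), (np.int64(138), np.int64(134), np.int64(141)), (np.int64(137), np.int64(134), np.int64(141)), (np.int64(138), np.int64(134), np.int64(141)), (np.int64(138), np.int64(135), np.int64(141)), (np.int64(127), np.int64(126), np.int64(133)), (np.int64(93), np.int64(96), np.int64(104)), (np.int64(97), np.int64(103), np.int64(112)), (np.int64(147), np.int64(156), np.int64(169)), (np.int64(166), np.int64(176), np.int64(190)), (np.int64(166), np.int64(175), np.int64(190)), (np.int64(166), np.int64(175), np.int64(189))]
110 0.4704131377948587 -0.46032057955158384
365 0.5600416295745555 1.8853483100589796
all slope deg 0.028726850561524627 0.5258441902566848
```

```bash
python3 - <<'E'
from h import *
c=dict(np.load("w6.npz")); g=cv2.GaussianBlur(c["color"].astype(np.float32),(3,3),0)[...,2]
psi=np.radians(10.88); nn=np.array([np.cos(psi),np.sin(psi)]); t=np.array([-nn[1],nn[0]]); mark=np.array([.5009,-.2056])
pts=[]
for u in list(range(110,280,3))+list(range(365,465,3)):
    d=168+np.argmin(g[168:180,u]); r=d+np.argmax(g[d:d+12,u]>145); pts.append((u,r-(g[r,u]-145)/(g[r,u]-g[r-1,u])))
A=ray(c,pts,.012)[:,:2]-mark; f=np.polyfit(A@t,A@nn,1); print(np.degrees(f[0]),f[1]*1e3,np.std(A@nn-np.polyval(f,A@t))*1e3)
E
```

```text
-0.16752635271976607 0.6226810294515717 4.070102072572399
```

```bash
python3 - <<'E'
from h import *
c=dict(np.load("w6.npz")); g=cv2.GaussianBlur(c["color"].astype(np.float32),(3,3),0)[...,2]
psi=np.radians(10.88); nn=np.array([np.cos(psi),np.sin(psi)]); t=np.array([-nn[1],nn[0]]); mark=np.array([.5009,-.2056])
pts=[]
for u in list(range(110,280,3))+list(range(365,465,3)):
    d=170+np.argmin(g[170:180,u]); r=d+np.argmax(g[d:d+8,u]>145)
    if r>d: pts.append((u,r-(g[r,u]-145)/(g[r,u]-g[r-1,u])))
pts=np.array(pts); print(pts[::8].round(1).tolist())
A=ray(c,pts,.012)[:,:2]-mark
v=cv2.fitLine(np.c_[A@t,A@nn].astype(np.float32)*1e3,cv2.DIST_HUBER,0,.01,.01).ravel(); s=v[1]/v[0]
print("slope",np.degrees(s),"n at t=0",v[3]-s*v[2],"med res",np.median(abs(A@nn*1e3-v[3]-s*(A@t*1e3-v[2]))))
E
```

```text
[[110.0, 174.6], [134.0, 174.6], [158.0, 174.9], [182.0, 175.2], [206.0, 175.2], [230.0, 175.3], [254.0, 175.6], [278.0, 175.9], [395.0, 176.8], [419.0, 177.2], [443.0, 177.2]]
slope 0.3544659 n at t=0 1.7741323 med res 0.039023068400788515
```

Request:
{"fn": "arm_command", "kwargs": {"plan": [[0.1, [0, 1, -4], [0, 0, -0.5]], [0.1, [0, 0, -3], [0, 0, 0]], [0.1, [5, 1, 0], [0, 0, 0]], [0.1, [5, 1, 0], [0, 0, 0]], [0.1, [2, 0, 0], [0, 0, 0]]]}}

```text
t: 11.58
position: [0.5531, -0.2132, 0.2098]
tcp_rot: [-0.091, 0.996, 0.0, 0.0]
wrist_force: [0.6, 0.7, -3.0]
width: 0.0178
grasp_force: 50.0
```

Request:
{"fn": "arm_command", "kwargs": {"plan": [[0.1, [0, 0, 0], [0, 0, 0]], [0.1, [1, 0, 0], [0, 0, 0]], [0.1, [0, 0, 0], [0, 0, 0]]]}}

```text
t: 11.95
position: [0.5534, -0.2136, 0.2097]
tcp_rot: [-0.091, 0.996, -0.0, -0.0]
wrist_force: [0.2, 0.0, -3.5]
width: 0.0177
grasp_force: 50.0
```

```bash
python3 m6.py w7
```

```text
[ 0.5534 -0.2136  0.2097] yaw 10.452768759138479 F [ 0.2  0.  -3.5] zs 0.0014
face n vs edge mm -1.3025437125459127 slope deg 0.3964181033275103
end t mm 0.09528404947149689
```

Request:
{"fn": "arm_command", "kwargs": {"plan": [[0.1, [2, 0, 0], [0, 0, 0]], [0.1, [0, 0, 0], [0, 0, 0]], [0.1, [0, 0, 0], [0, 0, 0]]]}}

```text
t: 12.38
position: [0.5552, -0.2136, 0.2097]
tcp_rot: [-0.091, 0.996, -0.0, -0.0]
wrist_force: [-0.1, -0.3, -2.7]
width: 0.0178
grasp_force: 50.0
```

Request:
{"fn": "arm_command", "kwargs": {"plan": [[0.1, [1, 0, 0], [0, 0, 0]], [0.1, [0, 0, 0], [0, 0, 0]], [0.1, [0, 0, 0], [0, 0, 0]]]}}

```text
t: 12.75
position: [0.5557, -0.2136, 0.2095]
tcp_rot: [-0.091, 0.996, 0.0, -0.001]
wrist_force: [-2.6, -1.0, -2.3]
width: 0.0174
grasp_force: 50.0
```

Request:
{"fn": "arm_command", "kwargs": {"plan": [[0.1, [0, 0.5, 0], [0, 0, 0]], [0.1, [0.5, 0, -1], [0, 0, 0]], [0.1, [0.5, 0, -0.5], [0, 0, 0]], [0.1, [0, 0, 0], [0, 0, 0]], [0.1, [0, 0, 0], [0, 0, 0]]]}}

```text
t: 13.38
position: [0.5561, -0.2134, 0.2081]
tcp_rot: [-0.091, 0.996, -0.0, -0.002]
wrist_force: [-5.0, -0.8, 0.5]
width: 0.0176
grasp_force: 50.0
```

```bash
python3 m6.py w8
```

```text
[ 0.5561 -0.2134  0.2081] yaw 10.430831743588513 F [-5.  -0.8  0.5] zs -0.0002
face n vs edge mm 0.4770192478268143 slope deg 0.5975460618092949
end t mm -0.1080573201653021
```

Pressed lightly (5 N) against the edge and resting on the bench; releasing and backing off straight up.

Request:
{"fn": "arm_command", "kwargs": {"plan": [[0.25, [0, 0, 0], [0, 0, 0]], [0.4, [0, 0, 0], [0, 0, 0]], [0.5, [0, 0, 0], [0, 0, 0]], [0.5, [0, 0, 10], [0, 0, 0]], [0.5, [0, 0, 40], [0, 0, 0]]]}}

```text
t: 14.05
position: [0.5568, -0.2128, 0.2573]
tcp_rot: [-0.091, 0.996, 0.001, -0.002]
wrist_force: [1.3, -0.5, 0.2]
width: 0.0465
grasp_force: 0.0
```

Request:
{"fn": "arm_command", "kwargs": {"plan": [[0.5, [0, 0, 40], [0, 0, 0]], [0.5, [0, 0, 30], [0, 0, 0]], [0.5, [-30, 0, 0], [0, 0, 0]], [0.5, [0, 0, 0], [0, 0, 0]], [0.5, [0, 0, 0], [0, 0, 0]]]}}

```text
t: 14.68
position: [0.528, -0.213, 0.3287]
tcp_rot: [-0.091, 0.996, -0.0, 0.001]
wrist_force: [-0.4, 0.1, -0.2]
width: 0.0463
grasp_force: 0.0
```

```bash
python3 - <<'E'
from h import *
c=cam("wrist"); np.savez("w9.npz",**c); print(robot.read_state()["t"])
a=c["color"][60:300,120:520]; cv2.imwrite("pics/w9.png",cv2.resize(a,None,fx=2,fy=2,interpolation=cv2.INTER_CUBIC))
E
```

```text
14.725
```

View pics/w9.png

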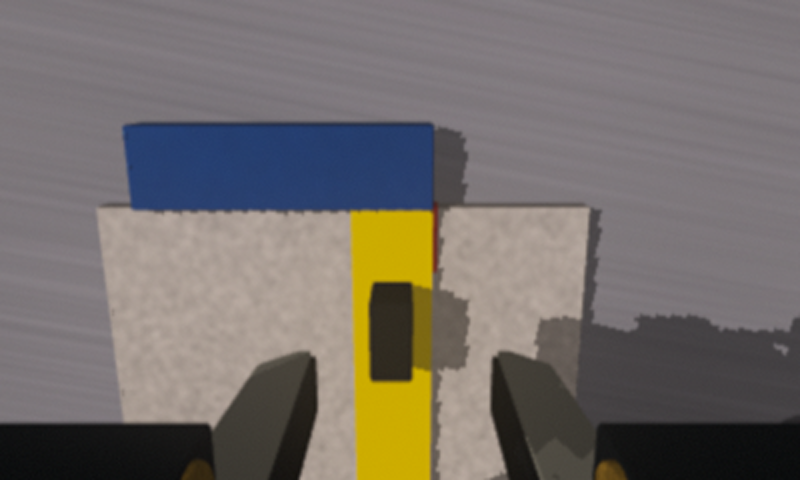

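The picture shows the stock flush along the board's near edge at row ~208. The blade lies over the board with its outer edge on the tick at column ~435, half the tick showing. The gripper is clear.

```bash
python3 -c "
from rig import robot
print(robot.hand_in())"
```

```text
the job is handed in; nothing more can be done
None
```

I drew the square out by its stock, laid it flat and let go, then picked it up by the handle. It now sits with the stock flush on the board's near edge and the blade's outer edge at the red tick. The job was handed in at about 14.7 s with the gripper clear, and no verdict came back.

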